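# Seat a dropper-bottle nozzle in the capping press and hold the cam at top lift

## Robot

A 6-joint arm with a two-finger parallel gripper is mounted at the origin on a cart in front of the work surface, level with it; the furniture and walls round the work are solid. World frame = base frame: x ahead of the robot, y to its left, z up, the work surface at z = 0. Lengths are in m, angles in rad, forces in N, time in s.
With the tool pointing down it reaches from about 0.275 to 0.85 m from the base axis. Payload 19 kg.
Tool frame: the origin (TCP) lies on the centre line of the jaws, within the pads' length; the fingertips stand 8 mm ahead of it and the grasp point (between the pads) lies 11 mm behind it; y points along the fingers, x is the direction in which the jaws open and shut, and the axes are right-handed (so a half turn about y gives the same grasp; the last joint's range is limited). The gripper opens to 85 mm and grips with 20 to 120 N. Pads are 22 mm wide; open, the fingers measure 114 mm over their backs; the gripper's body (76 mm by 85 mm) begins 54 mm behind the grasp point. The pads swing forward as they close: fully open they stand 13 mm farther back than shut.
Start: joints at [-1.366, 0.15, 1.437, -0, 1.554, -0.134], TCP at [0.191, -0.542, 0.239] pointing down, gripper open.
Joint ranges: [-2.8, 2.8], [-0.68, 2.1], [0.12, 2.68], [-1.39, 4.53], [0.16, 2.79], [-2.81, 2.81]. Speed limits (rad/s): [1.89, 1.89, 2.22, 3.01, 3.01, 3.01].

## Interface

Orientations are given as a unit quaternion [w, x, y, z].
In Python, from rig import bot gives the robot as it stands. Calls block until the motion is done:
- bot.move_to(position, orientation): joint-space move of the TCP to a pose.
- bot.servo_line(position, orientation=None, velocity=0.15): straight line of the TCP; orientation=None keeps the orientation; velocity is the mean speed in m/s.
- bot.move_j(angles): joint-space move.
- bot.gripper_to(opening, grip_force=None): finger opening in m; grip_force is the grip in N (None keeps the last); returns when the fingers have stopped.
- bot.hold(seconds).
- bot.inverse_kinematics(position, orientation): joint angles nearest the present ones, or None.
- bot.snapshot(name): name is "side" or "top"; returns a dict with "pixels" (480x640x3 uint8, blue, green, red), "fx", "fy", "cx", "cy" (pixels), "R" (3x3) and "t" (3): a world point X has camera coordinates R X + t. Camera axes: x right, y down, z forward; pixel columns grow to the right and rows downward; lengths in m; the calibration is good to about 2 mm. A picture is of the moment at which its call begins. There is no depth.
A pose or a line that the arm cannot do raises bot.PlanningError and nothing moves.
- bot.job_done(): hands the job in, once; it reports no verdict.
Readings, each from a call of its own:
- bot.current_clock(): time.
- bot.current_joints(): joint angles.
- bot.current_qvel(): joint speeds.
- bot.current_joint_efforts(): joint torques, N m.
- bot.current_ee_pos(): TCP position.
- bot.current_eef_rot(): TCP orientation.
- bot.current_contact_force(): force on the tool from outside, world axes, zero at the start.
- bot.current_ft_torque(): the same for the moment, N m.
- bot.current_finger_gap(): finger opening in m.
Only numpy, scipy, OpenCV 4.12 (cv2) and the standard library are available. Lean on these libraries where they do the work, as an engineer would, in place of code of your own. Each camera call takes 0.05 s, during which the arm holds its last target. There are 200 camera calls.

## Task

Press the nozzle onto the dropper bottle that stands in the small capping press: first push the raised press head down by the tab at its front end until its detent holds it down by itself, then swing the cam lever up by its black grip until it stands straight up, where the stage is at its highest. The lever springs back when let go, so keep the fingers on its grip and finish while still holding it there, with the head still latched down; do not push the small things around the press about.

Things in the scene. Friction and masses are not known exactly. Their poses are not given: they have to be found in the camera images.
- press: Fixed capping press, 190 x 120 mm aluminium foot plate 14 mm thick with grey cheeks and a grey hinge post, 186 mm high at the post. Origin: centre of the foot's underside, on the table. Its x axis points from the tab end of the press head to the hinge post at the back, y to its left, z up. It is turned by up to 0.35 rad about z from the robot's frame. A dropper bottle 67 mm tall is fixed upright on its stage at x = y = 0
- head_arm (a joint): Press head: a flat steel arm 24 mm wide and 12 mm thick over the stage, hinged at the back post on point head_hinge. 0 = raised 0.60 rad (34 degrees) above level, as at the start; 0.60 = level, against its stop. A spring pushes it up; pressing at the tab takes about 6 N at first and less further down; between 0.33 and 0.38 it passes the dead centre of its spring detent, goes on to 0.60 by itself and stays (lifting it out again takes about 4 N)
- head_hinge (a point): Middle of the head's hinge pin, 172 mm above the table, 78 mm behind the press's origin along its x; the pin lies along the press's y
- head_tab (a point): Middle of the upper face of the head's black tab (34 mm along the arm x 44 mm wide), where it is pressed down; 148 mm from the hinge along the arm. It is about 261 mm above the table when raised, 178 mm when latched, and moves on an arc about head_hinge: away from the hinge while it goes down
- cam_lever (a joint): Cam lever on the shaft along the press's y. 0 = lying forward (press -x), 1.00 rad (57 degrees) from upright, as at the start; it grows as the grip swings up and back (+x). The stage is highest, lifted 10 mm, at 1.00, the lever straight up; beyond it (stop at 1.45) the stage sinks again. Springs turn it back to 0 when let go; 1.5 to 4 N along its path at the grip moves and holds it
- cam_handle: The lever's shank and grip: a flat steel shank 20 x 7 mm, 110 mm long, 62 mm to the right (press -y) of the press's middle, with the round black grip sticking out sideways from its end. Origin: on the shaft axis in the press's middle, 36 mm above the table. Turns with joint cam_lever, about y
- cam_grip (a point): Middle of the usable length of the round black grip (18 mm diameter, axis along the press's y, free for 75 mm to the right of the shank, which is 49 mm from this point to the outer side of it). It moves on a circle of 110 mm radius about point shaft; about 95 mm above the table at the start, 146 mm when upright
- shaft (a point): Point on the cam shaft's axis beside cam_grip, 36 mm above the table, 115 mm to the right (press -y) of the press's origin
- stage_top (a point): Middle of the stage's upper face under the bottle, about 77 mm above the table when down and 87 mm at top lift
- dropper_2: Loose dropper bottle with a blue nozzle, 25 mm diameter, 67 mm tall, to the left of the press; origin at its underside. Bystander
- cap_purple: Loose purple screw cap, 35 mm diameter, 14 mm high, in front of the press; origin at its underside. Bystander
- vial: Loose glass vial, 15 mm diameter, 40 mm tall, at the front left of the press; origin at its underside. Bystander
- parafilm: Loose roll of sealing film standing on end, 52 mm diameter, 50 mm tall, to the right of the press; origin at its underside. Bystander

How it is judged:
By the outcome, as a careful person would: the job done as asked, in the order asked, and still so for the second after the job is handed in, while the arm keeps its last pose, push and grip.
It also fails if it takes over 48 s, if anything falls off the work surface, if the arm or the gripper's body presses on something with over 40 N, if the wrist force passes 120 N, or if a joint passes its speed limit or range.

## Working session

There is one attempt and no reset: what is moved stays moved. The work goes in short steps, each a Python script; the robot and the scene stay as the last script left them, time stands still between calls to the robot, and variables do not carry over. Pictures are saved under pics/ and viewed, about 8 in all and at most 12, crops included, and the job is handed in when it is done.

```bash
mkdir -p pics; ls
python3 - <<'E'
from rig import bot
import cv2,numpy as np
for n in("side","top"):
    s=bot.snapshot(n); cv2.imwrite(f"pics/{n}0.png",s["pixels"])
    print(n,s["fx"],s["cx"],s["cy"],np.round(s["R"],4).tolist(),np.round(s["t"],4).tolist(), "cam",np.round(-np.array(s["R"]).T@s["t"],3))
print(bot.current_eef_rot(),bot.current_clock())
E
```

```text
pics
side 611.6429269485528 336.79109837122564 237.99840418361447 [[-0.8588, -0.5124, -0.0039], [-0.3339, 0.5654, -0.7542], [0.3887, -0.6464, -0.6566]] [0.3903, 0.4123, 0.8364] cam [0.148 0.508 0.862]
top 458.86130064377704 314.9405734060669 243.14353021042447 [[-0.0277, -0.9996, -0.0105], [-0.9832, 0.0292, -0.1799], [0.1801, 0.0053, -0.9836]] [-0.1493, 0.6011, 0.9994] cam [ 0.407 -0.172  1.09 ]
[ 0.57737432 -0.57689403  0.40881934 -0.4082878 ] 0.1
```

View both.

View pics/side0.png

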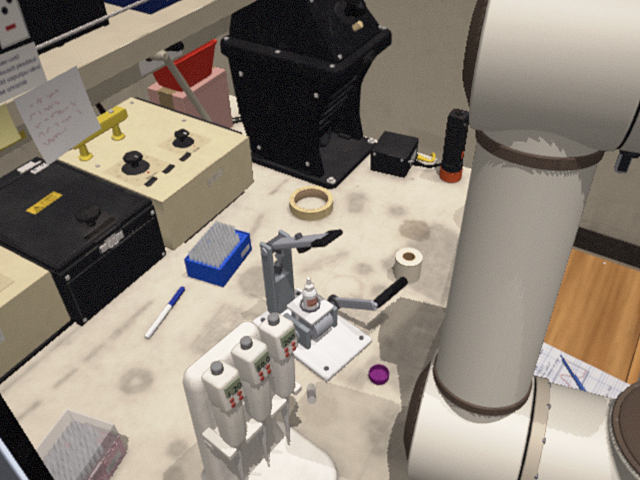

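View pics/top0.png

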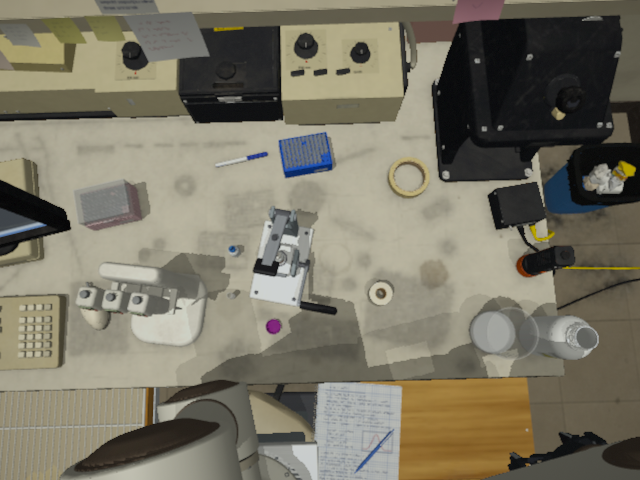

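The top view shows the black tab at about (265,267), the black grip from (302,305) to (335,311), the foot plate centred near (282,262), the cap at (273,326), the parafilm at (380,293), the dropper at (233,250) and the vial at (232,295). The side view shows the tab at (325,239) and the grip at (392,292).

```bash
cat > h.py <<'E'
import cv2,numpy as np
from rig import bot
def ray(s,uv,z):
    R=np.array(s["R"]);c=-R.T@np.array(s["t"])
    d=R.T@np.array([(uv[0]-s["cx"])/s["fx"],(uv[1]-s["cy"])/s["fy"],1])
    return c+d*(z-c[2])/d[2]
def proj(s,X):
    p=np.array(s["R"])@np.array(X)+s["t"]; return np.array([s["fx"]*p[0]/p[2]+s["cx"],s["fy"]*p[1]/p[2]+s["cy"]])
def tri(s1,u1,s2,u2):
    P=[np.diag([1,1,1]) @ np.array([[s["fx"],0,s["cx"]],[0,s["fy"],s["cy"]],[0,0,1]])@np.c_[s["R"],s["t"]] for s in(s1,s2)]
    X=cv2.triangulatePoints(P[0],P[1],np.array(u1,float),np.array(u2,float)).ravel(); return X[:3]/X[3]
E
python3 - <<'E'
from h import *
S={n:bot.snapshot(n) for n in("side","top")}
def blobs(n,box,th=45):
    x0,y0,x1,y1=box; im=S[n]["pixels"][y0:y1,x0:x1]; m=(im.max(2)<th).astype(np.uint8)
    k,l,st,c=cv2.connectedComponentsWithStats(m)
    out=[]
    for i in range(1,k):
        if st[i,4]>40:
            pts=np.argwhere(l==i)[:,::-1].astype(np.float32)+[x0,y0]
            print(n,st[i,4],(c[i]+[x0,y0]).round(1),cv2.minAreaRect(pts.astype(np.float32)))
blobs("top",(240,195,345,320)); blobs("side",(300,220,412,315))
s=S["top"]
im=s["pixels"][195:345,215:405]; cv2.imwrite("pics/topc.png",cv2.resize(im,None,fx=4,fy=4,interpolation=cv2.INTER_CUBIC))
E
```

```text
top 227 [266.1 267.2] ((265.87835693359375, 266.729736328125), (23.344655990600586, 14.302711486816406), 9.462322235107422)
top 248 [318.4 307.7] ((318.14678955078125, 307.65594482421875), (36.32433319091797, 7.239165306091309), 9.865806579589844)
side 215 [326.4 238.5] ((326.33905029296875, 238.251220703125), (9.284658432006836, 32.49630355834961), 57.094757080078125)
side 304 [390.7 291.3] ((390.552978515625, 291.311767578125), (8.351822853088379, 38.17976379394531), 49.398704528808594)
```

View pics/topc.png

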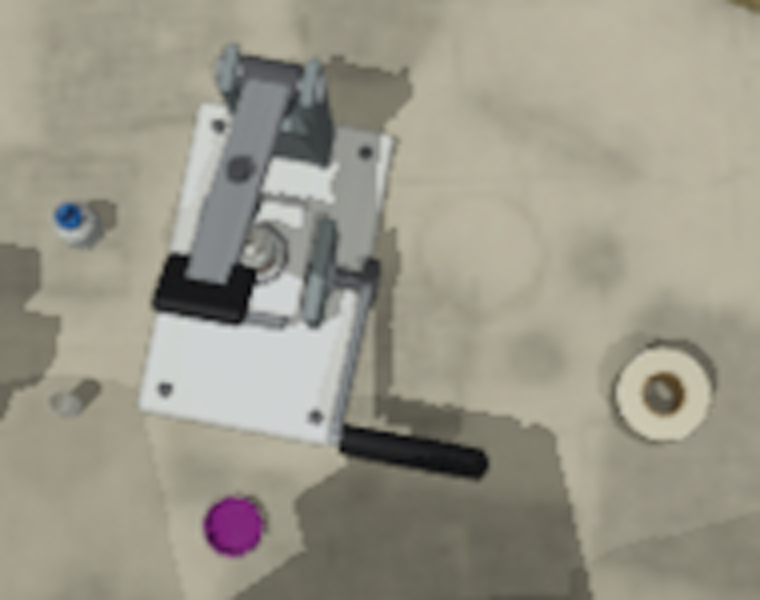

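The crop shows the four foot screws at (218,126), (366,152), (165,389) and (316,416), with the tab at (204,289) and the grip at (414,451).

Run:
```python
from h import *
from scipy.spatial.transform import Rotation as Ro
S={n:bot.snapshot(n) for n in("side","top")};s=S["top"]
sc=[ray(s,(u/4+215,v/4+195),.014) for u,v in[(218,126),(366,152),(165,389),(316,416)]]
c=np.mean(sc,0);d=(sc[0]+sc[1]-sc[2]-sc[3]);yaw=np.arctan2(d[1],d[0])
d2=sc[0]+sc[2]-sc[1]-sc[3];print("screws",c,yaw,np.arctan2(-d2[0],d2[1]))
tab=ray(s,(265.9,267),.259);g=ray(s,(318.2,307.7),.097);
print("tab",tab,"grip",g); print(tri(S["side"],(326.4,238.4),s,(266,267)),tri(S["side"],(390.6,291.3),s,(318.2,307.7)))
v=g-tab;y2=np.arctan2(v[1],v[0])-np.arctan2(-.115,-.0518);print("yaw2",y2)
M=Ro.from_euler('z',yaw).as_matrix()
for nm,p in(("tab",(-.0408,0,.261)),("grip",(-.0926,-.115,.0954)),):
    print(nm,M@p+[c[0],c[1],0])
for nm,u,z in(("cap",(273,326),.014),("paraf",(381,293),.05),("vial",(232,295),.03),("drop",(233,250),.06)): print(nm,ray(s,u,z))
R=Ro.from_quat(np.roll(bot.current_eef_rot(),-1)).as_matrix();print(R.round(3))
```

```text
screws [ 0.5601673  -0.08612822  0.014     ] -0.20665184878075316 -0.20553687583829225
tab [ 0.51734017 -0.07689518  0.259     ] grip [ 0.44774665 -0.16979604  0.097     ]
[ 0.51736764 -0.07706276  0.25899608] [ 0.44743677 -0.1698877   0.09930638]
yaw2 -0.21971972364205516
tab [ 0.52023539 -0.07775671  0.261     ]
grip [ 0.44594134 -0.17968136  0.0954    ]
cap [ 0.41224468 -0.06405676  0.014     ]
paraf [ 0.47853978 -0.31220318  0.05      ]
vial [0.48509713 0.02808916 0.03      ]
drop [0.58503365 0.02063433 0.06      ]
[[ 0.332 -0.     0.943]
 [-0.943  0.     0.332]
 [-0.    -1.     0.   ]]
```

```bash
cat >> h.py <<'E'
from scipy.spatial.transform import Rotation as Ro
C=np.array([.5602,-.0861,0]);YAW=-.206;M=Ro.from_euler('z',YAW).as_matrix()
W=lambda p:C+M@np.array(p)
x=M[:,0];y=np.array([0,0,-1.]);Q=np.roll(Ro.from_matrix(np.c_[x,y,np.cross(x,y)]).as_quat(),1)
def tab(q):
    a=.6-q; return np.array([.078-.148*np.cos(a)+.006*np.sin(a),0,.172+.148*np.sin(a)+.006*np.cos(a)])
def grip(q):
    b=1-q; return np.array([-.11*np.sin(b),-.115,.036+.11*np.cos(b)])
E
python3 - <<'E'
from h import *
bot.gripper_to(0.0,40); print(bot.current_finger_gap(),bot.current_clock())
up=np.array([0,0,.008])
print(bot.inverse_kinematics(W(tab(0)+up+[0,0,.04]),Q))
bot.move_to(W(tab(0)+up+[0,0,.04]),Q); print(bot.current_clock())
bot.servo_line(W(tab(0)+up+[0,0,.012]),velocity=.1)
for q in(.1,.2,.3,.4,.5,.57):
    bot.servo_line(W(tab(q)+up),velocity=.08); print(q,bot.current_ee_pos().round(4) if hasattr(bot.current_ee_pos(),'round') else bot.current_ee_pos(),np.round(bot.current_contact_force(),1))
print(bot.current_clock())
bot.servo_line(W(tab(.57)+[0,0,.09]),velocity=.2)
g=grip(0);bot.gripper_to(.06)
bot.servo_line(W(g+[0,0,.11]),velocity=.25);print(bot.current_clock())
for n in("side","top"):
    s=bot.snapshot(n); p=s["pixels"]; p=p[180:400,240:480] if n=="side" else p[180:345,200:420]
    cv2.imwrite(f"pics/{n}1.png",cv2.resize(p,None,fx=2.4,fy=2.4,interpolation=cv2.INTER_CUBIC))
a,b=[cv2.imread(f"pics/{n}1.png") for n in("side","top")]
h=max(a.shape[0],b.shape[0]);cv2.imwrite("pics/c1.png",cv2.resize(np.hstack([cv2.copyMakeBorder(i,0,h-i.shape[0],0,0,0) for i in(a,b)]),(800,int(h*800/(a.shape[1]+b.shape[1])))))
E
```

```text
2.3906691932608477e-05 1.0667
[-2.94867832e-01  3.38458379e-02  1.42629614e+00 -4.44089210e-16
  1.68145068e+00 -8.88678318e-02]
3.125
0.1 [ 0.5126 -0.0762  0.2571] [ 1.4 -0.7  4.2]
0.2 [ 0.5056 -0.0747  0.2436] [ 1.5 -0.7  2.4]
0.3 [ 0.4998 -0.0734  0.2295] [0.3 0.8 1.4]
0.4 [ 0.4956 -0.0726  0.2151] [ 0.   0.2 -0.3]
0.5 [ 0.4928 -0.072   0.2004] [-0.6 -0.1  0.4]
0.57 [ 0.4917 -0.0718  0.1899] [ 0.   0.8 -0. ]
5.6417
7.4917
```

View pics/c1.png

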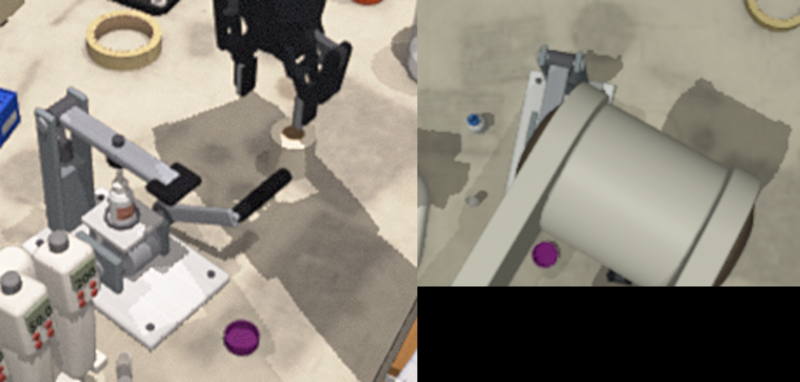

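The side crop shows the head level and latched, with the tab at (175,182). The open gripper is above the grip, which is at (262,195).

```bash
cat >> h.py <<'E'
def look(f):
    p=bot.snapshot("side")["pixels"][180:400,240:480]; cv2.imwrite(f,cv2.resize(p,None,fx=2.5,fy=2.5,interpolation=cv2.INTER_CUBIC))
E
python3 - <<'E'
from h import *
bot.servo_line(W(grip(0)-[0,0,.011]),velocity=.12); print(np.round(bot.current_contact_force(),1))
bot.gripper_to(0.0,40); print(bot.current_finger_gap(),np.round(bot.current_contact_force(),1),bot.current_clock())
look("pics/g1.png")
E
```

```text
[ 0.5 -0.2  0.7]
0.01586625520624487 [-14.6   1.9  10.7] 9.2083
```

View pics/g1.png

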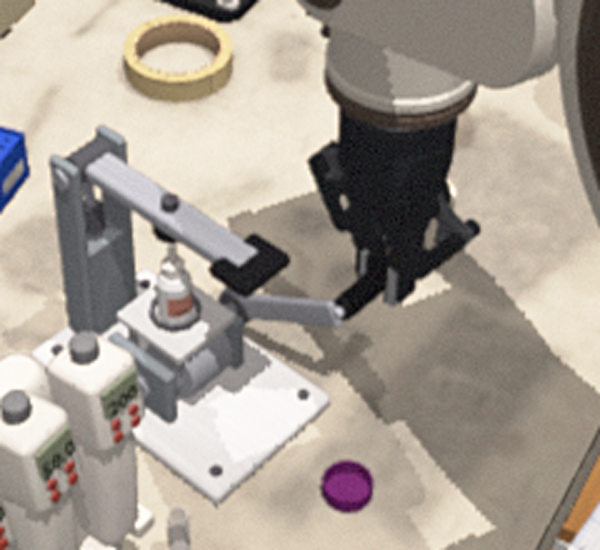

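The pads hold the grip at about (400,285), with the head still down. There is about 18 N of strain along the lever's radius. I'll swing along the arc and watch the forces.

Run:
```python
from h import *
for q in(.1,.25,.4,.55):
    bot.servo_line(W(grip(q)-[0,0,.011]),velocity=.08); f=M.T@np.array(bot.current_contact_force());b=1-q
    e=M.T@(np.array(bot.current_ee_pos())-W(grip(q)-[0,0,.011]))
    print(q,"F press",f.round(1),"radial",round(-f[0]*np.sin(b)+f[2]*np.cos(b),1),"tang",round(f[0]*np.cos(b)+f[2]*np.sin(b),1),"err mm",(e*1e3).round(1),round(bot.current_finger_gap(),4))
    if np.linalg.norm(f)>35: break
print(bot.current_clock(),np.round(bot.current_ft_torque(),2)); look("pics/g2.png")
```

```text
0.1 F press [-21.2  -3.9   9.7] radial 22.6 tang -5.6 err mm [-1.9 -0.2 -0. ] 0.0159
0.25 F press [-29.1  -2.8  22.3] radial 36.1 tang -6.1 err mm [-2.2 -0.3  0.5] 0.0154
9.9 [0.52 4.85 0.  ]
```

View pics/g2.png

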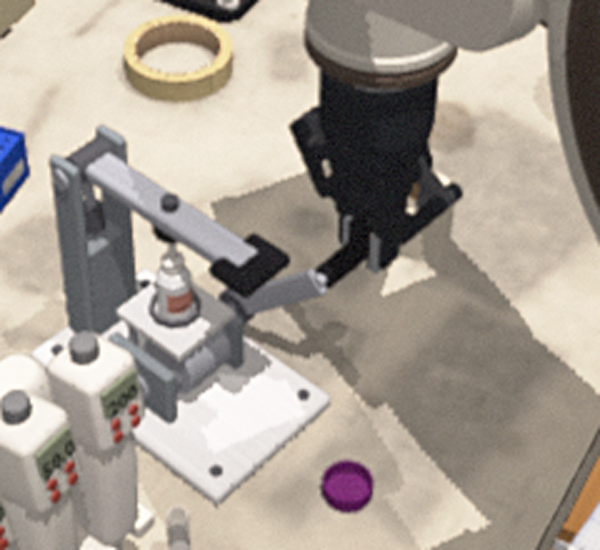

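The lever is moving up with the fingers: shank end at (320,280), head still down. The radial force is too high because my arc is about 2–3 mm too tight, so I'll add a compliant radial correction.

```bash
cat > swing.py <<'E'
from h import *
import json,sys,os
q,qe,dq,r=map(float,sys.argv[1:5])
L=json.load(open("log.json")) if os.path.exists("log.json") else []
while True:
    b=1-q;u=np.array([-np.sin(b),0,np.cos(b)])
    bot.servo_line(W(grip(q)+r*u-[0,0,.011]),velocity=.05)
    f=M.T@np.array(bot.current_contact_force());F=f@u;p=M.T@(np.array(bot.current_ee_pos())-C)
    L.append([q,*p]);t=f[0]*np.cos(b)+f[2]*np.sin(b)
    print(round(q,3),"r",round(r*1e3,2),"Frad",F.round(1),"tan",t.round(1),"p",(p*1e3).round(1),round(bot.current_finger_gap(),4))
    if np.linalg.norm(f)>45 or q>=qe-1e-6: break
    r+=np.clip(F*.05e-3,-.001,.0015); q=min(q+dq,qe)
json.dump(L,open("log.json","w"));print(bot.current_clock())
E
python3 swing.py .25 .25 .01 .0015; python3 swing.py .27 .8 .06 .0025
```

```text
0.25 r 1.5 Frad 12.2 tan -6.5 p [ -77.3 -115.1  106.4] 0.0157
10.2
0.27 r 2.5 Frad -1.0 tan -7.0 p [ -75.6 -115.   108.4] 0.0158
0.33 r 2.45 Frad 7.3 tan -7.0 p [ -70.4 -115.1  113.1] 0.0157
0.39 r 2.82 Frad 9.0 tan -5.6 p [ -65.1 -115.1  117.6] 0.0155
0.45 r 3.27 Frad 9.1 tan -7.6 p [ -59.7 -115.1  121.8] 0.0155
0.51 r 3.72 Frad 8.0 tan -6.7 p [ -53.8 -115.1  125.7] 0.0159
0.57 r 4.12 Frad 9.1 tan -6.2 p [ -47.9 -115.2  129. ] 0.0158
0.63 r 4.58 Frad 6.4 tan -5.9 p [ -41.7 -115.2  132.1] 0.0155
0.69 r 4.89 Frad 7.5 tan -5.9 p [ -35.1 -115.2  134.8] 0.016
0.75 r 5.27 Frad 5.4 tan -5.3 p [ -28.6 -115.2  137. ] 0.0154
0.8 r 5.54 Frad 6.5 tan -4.9 p [ -23.  -115.2  138.5] 0.0154
13.0
```

```bash
python3 - <<'E'
from h import *
import json
from scipy.optimize import least_squares as ls
L=np.array(json.load(open("log.json")))[1:]
P=L[:,[1,3]]
r=ls(lambda c:np.hypot(P[:,0]-c[0],P[:,1]-c[1])-.11,[0,.03]);c=r.x
print("centre",c*1e3,"res mm",(r.fun*1e3).round(2),"q",(1-np.arctan2(c[0]-P[:,0],P[:,1]-c[1])).round(3))
r=ls(lambda c:np.hypot(P[:,0]-c[0],P[:,1]-c[1])-c[2],[0,.03,.11]);print(r.x*1e3)
E
python3 - <<'E'
from h import *
look("pics/g3.png")
E
```

```text
centre [ 3.49592596 31.78004822] res mm [ 0.13 -0.07 -0.08 -0.03  0.01  0.01 -0.02  0.06  0.02 -0.03] q [0.199 0.262 0.326 0.388 0.452 0.514 0.577 0.641 0.704 0.757]
[  4.12957225  30.6735064  111.25515312]
```

View pics/g3.png

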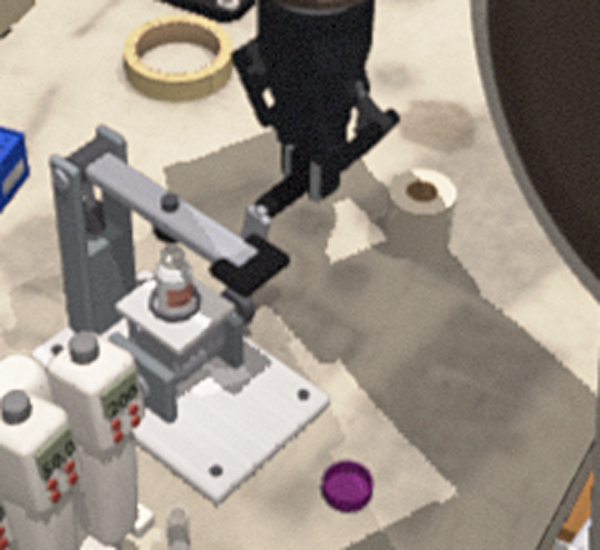

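The fit is good: the effective centre in TCP terms is 3.5 mm further +x, and the lever is now at q ≈ 0.76. I'll continue to upright on the fitted circle and then check in the side image.

```bash
cat > fin.py <<'E'
from h import *
import sys
for q in map(float,sys.argv[1:]):
    b=1-q;u=np.array([-np.sin(b),0,np.cos(b)]);
    bot.servo_line(W(np.array([.0035,-.115,.0318])+.11*u),velocity=.05)
    f=M.T@np.array(bot.current_contact_force());p=M.T@(np.array(bot.current_ee_pos())-C)
    print(q,"F",f.round(1),"p",(p*1e3).round(1),round(bot.current_finger_gap(),4))
print(bot.current_clock())
s=bot.snapshot("side");im=cv2.resize(s["pixels"][180:400,240:480],None,fx=2.5,fy=2.5,interpolation=cv2.INTER_CUBIC)
P=lambda X:(proj(s,W(X))-[240,180])*2.5
# predicted: foot screws (measured in top view), upright grip axis at shank and at outer end, grip centre
raw=im.copy()
for X in[(0,-.0655,.146),(0,-.164,.146),(0,-.062,.036),(-.095,-.06,.014),(-.095,.06,.014)]:
    print(X,P(X).round(1)); cv2.drawMarker(im,tuple(int(round(v)) for v in P(X)),(0,255,0),0,11,1)
cv2.imwrite("pics/f_%d.png"%(bot.current_clock()*100),im)
cv2.imwrite("pics/fin.png",im)
E
python3 fin.py .83 .9 .96 1.0
```

```text
0.83 F [-4.2 -1.9  3.6] p [ -15.2 -115.2  140.4] 0.0157
0.9 F [-4.2 -3.7  7. ] p [  -7.5 -115.2  141.6] 0.016
0.96 F [-4.8 -3.4  5.5] p [  -0.9 -115.2  142. ] 0.0154
1.0 F [-3.9 -2.9  6.4] p [   3.5 -115.2  142.2] 0.0153
14.1917
(0, -0.0655, 0.146) [237.7 195.4]
(0, -0.164, 0.146) [330.3 126.8]
(0, -0.062, 0.036) [235.4 307.8]
(-0.095, -0.06, 0.014) [331.9 397.1]
(-0.095, 0.06, 0.014) [215.7 500.9]
```

View pics/fin.png

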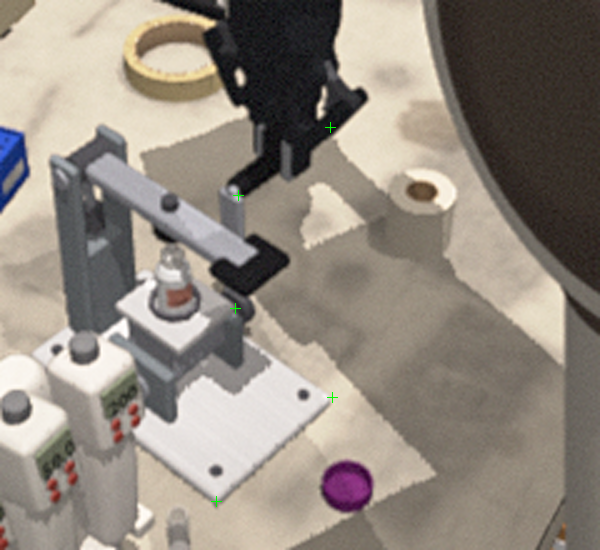

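The side view shows the lever about upright, with the shank end at (232,190) against a predicted (238,195), and the head still down. I'll zoom in once to judge the upright angle better.

Run:
```python
from h import *
s=bot.snapshot("side");x0,y0,k=315,240,9
im=cv2.resize(s["pixels"][y0:y0+66,x0:x0+80],None,fx=k,fy=k,interpolation=cv2.INTER_CUBIC)
P=lambda X:(proj(s,W(X))-[x0,y0]+.5)*k-.5
for dx,c in((0,(0,255,0)),(.01,(0,0,255)),(-.01,(255,0,0))):
    # shank inner face y=-.0585, edges +-10mm, from tab-occlusion height up
    for e in(-.01,.01):
        a=P((dx*.6+e,-.0585,.102));b=P((dx+e,-.0585,.146)); cv2.line(im,tuple(a.astype(int)),tuple(b.astype(int)),c,1)
    cv2.drawMarker(im,tuple(P((dx,-.0585,.146)).astype(int)),c,0,9,1)
# head tab corners latched
for X in[(-.087,-.022,.178),(-.053,-.022,.178),(-.087,.022,.178),(-.053,.022,.178)]: cv2.drawMarker(im,tuple(P(X).astype(int)),(0,255,255),0,13,1)
cv2.imwrite("pics/z.png",im)
```

```text
(no output)
```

View pics/z.png

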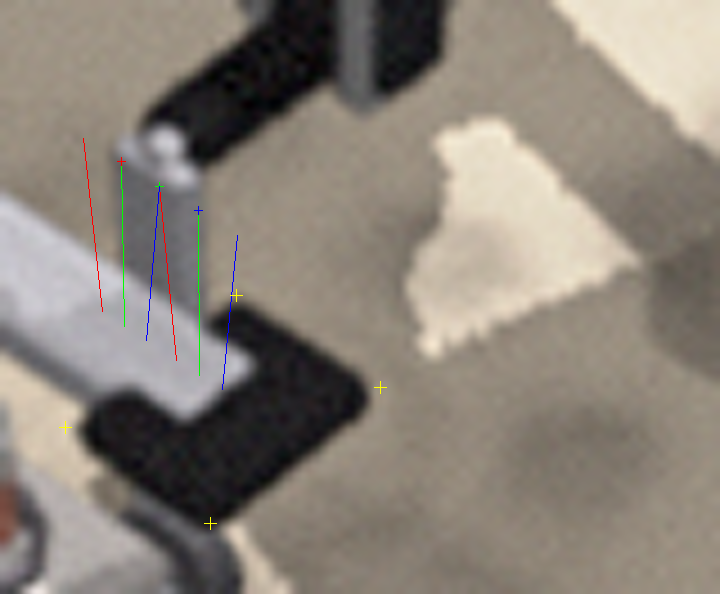

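The zoom shows the shank edges at columns 117–201. They match the predicted upright lines (122–199) to about 1 mm, and the latched tab's corners sit on their predicted positions. I'll check that it holds steady, then hand in.

Run:
```python
from h import *
a=bot.snapshot("side")["pixels"];bot.hold(1.0);b=bot.snapshot("side")["pixels"]
print(cv2.absdiff(cv2.blur(a,(5,5)),cv2.blur(b,(5,5)))[230:400,300:420].max(),bot.current_finger_gap(),np.round(bot.current_contact_force(),1),bot.current_clock())
bot.job_done()
```

```text
7 0.015807047509357224 [-3.9 -1.5  5. ] 15.3917
the job is handed in; nothing more can be done
```

I pushed the press head down by its tab until it latched, then gripped the black cam grip and swung the lever up to upright. I handed the job in at 15.4 s with the fingers still holding the grip.

**Last checks**
- **Head:** it sits level in the side view. The tab's average corner position is within about 1 mm of the predicted latched position; single corners were up to about 4 mm off.
- **Lever:** the shank edges match the predicted straight-up lines to about 1 mm, roughly 0.01–0.02 rad.
- **Hold:** nothing changed in the side view over a 1 s hold. The contact force was about 6–7 N with the fingers closed on the grip.
- **Bystanders:** the cap, vial and parafilm look unmoved in the side view. The loose dropper was last seen standing just after the head was pressed and not checked again, but the arm worked away from it.

**What disagreed**
- **Arc too tight:** my first arc for the lever pushed up to about 37 N through the fingers. I stopped at a quarter of the swing and corrected it; after that the forces stayed around 5–15 N.
- **Hand offset:** at upright, the tool stood 3.5 mm beyond the shaft line along the press's x. I put this down to the grip lagging in the fingers, since the image showed the lever itself upright.

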